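# Block the gap beside the slide box in its transport tray

## Task

The blue slide box does not fill its grey transport tray and would slide about on the way. Take the cork filler block that fills the gap at the end of the tray (one is too thin to hold the box, one too thick to go in) and lower it upright, without dropping it, fully down onto the tray floor between the slide box and the end wall; leave the slide box lying flat in the tray.

Things in the scene. Friction and masses are not known exactly. Their poses are not given: they have to be found in the camera images.
- tray: Grey open plastic transport tray that does not move. Inside 245 x 106 mm, walls 6 mm thick, rim 52 mm above the desk, floor 6 mm thick. Origin: centre of its underside, on the desk. x runs along its length towards the end with the gap (the inner face of that end wall is at x = +122.5 mm), y across its width, z up.
- slide_box: Closed blue slide box, 181 mm long (x) x 98 mm wide (y) x 45 mm high (z), loose, lying in the tray with its length along the tray's, against or nearly against the -x end wall, so that about 61 mm stay free at the tray's +x end. Origin: centre of its underside.
- block_a: Filler block of cork, 50 mm thick (x), 92 mm long (y), 46 mm high, its lowest 6 mm stepped in by 4 mm all round; on top, in the middle, a pale wooden grip rib 24 mm thick (x), 60 mm long (y) and 34 mm high, so 80 mm high in all. Stands upright and loose on the desk, about 90 g. Origin: centre of its underside; z up.
- block_b: Filler block just like block_a (same length, heights and grip rib, same axes and origin) but only 28 mm thick (x). A third such block, 78 mm thick, stands near them. The three change places from one start to the next.
Mind the look-alikes: they are no part of the job. Leave any yellow look-alike of the block_a alone.

How it is judged:
At the end, for the whole second after the job is handed in: The 50 mm block stands upright (within 8 degrees) between slide box and +x end wall, underside within 6 mm of the tray floor, centre at tray x 76 to 104 mm, y within 15 mm; the slide box lies flat (within 5 degrees), underside within 6 mm of the tray floor; both at rest (x of block_a in the frame of tray between 0.076 and 0.104 m and y of block_a in the frame of tray between -0.015 and 0.015 m and z of each of block_a, slide_box in the frame of tray below 0.012 m and angle between block_a's own z axis and vertical below 0.14 rad and angle between slide_box's own z axis and vertical below 0.1 rad and linear speed of each of block_a, slide_box below 0.02 m/s); the robot touches nothing.
It fails at once if the 50 mm block is dropped: it falls, untouched by the fingers, faster than 0.6 m/s (linear speed of block_a above 0.6 m/s and contact force between the fingers and block_a below 0.05 N).
It also fails if it takes over 40 s, if anything falls off the work surface, if the arm or the gripper's body presses on something with over 40 N, if the wrist force passes 120 N, or if a joint passes its speed limit or range.

## Robot

A 6-joint arm with a two-finger parallel gripper is mounted at the origin on a cart in front of the work surface, level with it; the furniture and walls round the work are solid. World frame = base frame: x ahead of the robot, y to its left, z up, the work surface at z = 0. Lengths are in m, angles in rad, forces in N, time in s.
With the tool pointing down it reaches from about 0.4 to 0.825 m from the base axis. Payload 7 kg.
Tool frame: the origin (TCP) lies midway between the tips of the shut fingers; the grasp point (between the pads) lies 19 mm behind it; z points along the fingers, y is the line along which they close (so a half turn about z gives the same grasp; the last joint's range is limited). The gripper opens to 88 mm and grips with 3 to 60 N. Pads are 19 mm wide; open, the fingers measure 130 mm over their backs; the gripper's body (78 mm by 193 mm) begins 47 mm behind the grasp point.
Start: joints at [1.455, 0.359, 0.012, 0, -1.224, -0.288], TCP at [0.265, 0.621, 0.227] pointing down, gripper open.
Joint ranges: [-3.07, 3.07], [-1.43, 2.12], [-1.02, 1.25], [-3.03, 1.67], [-3.05, -0], [-3.03, 3.03]. Speed limits (rad/s): [2.39, 2.39, 3.01, 3.14, 3.14, 3.14].

## Interface

Orientations are given as a unit quaternion [w, x, y, z].
In Python, from workcell import env, camera gives the robot as it stands. The module is installed in compiled form; this text tells all that it offers.
- The arm moves only by the tool arm_command, never from a script. Its argument "steps" is text: rows parted by semicolons, each of 7 numbers parted by spaces: the shift along the tool's x, y, z in cm, then the turn, a rotation vector about the tool's x, y, z in degrees, then the closure, from 0 (fully open) to 1 (shut). In form: dx dy dz ax ay az claw; .... A call has 1 to 5 rows; each row shifts and turns the commanded pose from where the row before left it, along the tool's axes as they then stand; what a row does not reach is not made up. A row lasts 1/12 s, in which the tool goes at most 41.7 mm and 7.16 degrees, less where a joint would pass 70% of its speed; a pose out of reach is approached as far as the arm can. A call with a gripper value outside its range is refused whole. The fingers move at their own pace and stop on an object; "grip_force" is the grip in N (left out, the last holds). Time passes only in rows, so rows that do not move let the fingers close. It gives the time, the measured TCP pose, the force, the opening and the grip force at its end, in the units of the state.
- env.get_obs(): the state, without advancing time (a new reading comes with each control period).
- camera(name): name is "scene" or "top" or "wrist"; returns a dict with "color" (420x560x3 uint8, red, green, blue), "range_z" (420x560 float32, m along the optical axis (not along the pixel's ray), 0 where there is no reading), "K" (3x3 intrinsics, pixels), "D" ([k1, k2, p1, p2, k3] as OpenCV has them; the pictures are not rectified), "R" (3x3) and "t" (3): a world point X has camera coordinates R X + t; the wrist camera has in their place "hand_eye" (4x4, takes a point from camera to tool coordinates, whose origin is the TCP and whose axes are the flange's). Camera axes: x right, y down, z forward; pixel columns grow to the right and rows downward; lengths in m; the calibration is good to about 2 mm. A picture is of the moment at which its call begins: read the wrist's pose just before it.
- env.job_done(): hands the job in; it is judged then, once.
The state is a dict: "t": time; "joint_pos": joint angles; "qvel": joint speeds; "effort": joint torques, N m; "tcp_pos": TCP position; "tcp_rot": TCP orientation; "force": force on the tool from outside, world axes, zero at the start; "wrist_torque": the same for the moment, N m; "opening": finger opening in m; "grasp_force": force on a finger pad.
Only numpy, scipy, OpenCV 4.12 (cv2) and the standard library are available. Lean on these libraries where they do the work, as an engineer would, in place of code of your own. Each camera call takes 0.05 s, during which the arm holds its last target. There are 200 camera calls.

## Working session

There is one attempt and no reset: what is moved stays moved. The work goes in short steps, Python scripts to look and compute and a tool call to move; the robot and the scene stay as the last step left them, time stands still between calls to the robot, and variables do not carry over. Pictures are saved under pics/ and viewed, at most 10 in all, crops included, and the job is handed in when it is done.

Besides the shell and the picture viewer there is one more tool, called after ">>>" by a JSON object that holds its "method" and its "body". arm_command: Moves the arm, as the interface text tells. Its arguments: {"type":"object","properties":{"steps":{"type":"string"},"grip_force":{"type":"number"}},"required":["steps"]}

```bash
mkdir -p pics; cat > h.py <<'E'
import numpy as np, cv2, pickle
from workcell import env, camera
def grab(n):
    o=env.get_obs(); c=camera(n); c['obs']=o
    pickle.dump(c,open(n+'.pkl','wb')); return c
def load(n): return pickle.load(open(n+'.pkl','rb'))
def cloud(c):
    from scipy.spatial.transform import Rotation as Ro
    h,w=c['range_z'].shape; v,u=np.mgrid[:h,:w]
    p=cv2.undistortPoints(np.stack([u.ravel(),v.ravel()],1).astype(np.float64)[:,None],c['K'],c['D'])[:,0]
    z=c['range_z'].ravel()
    X=np.c_[p*z[:,None],z]
    if 'R' in c and c['R'] is not None: W=(X-np.ravel(c['t']))@c['R']
    else:
        H=c['hand_eye']; T=X@H[:3,:3].T+H[:3,3]; q=c['obs']['tcp_rot']
        W=T@Ro.from_quat([q[1],q[2],q[3],q[0]]).as_matrix().T+c['obs']['tcp_pos']
    W[z==0]=np.nan
    return W.reshape(h,w,3)
E
python3 - <<'E'
from h import *
a=grab('top');b=grab('scene')
print({k:a['obs'][k] for k in('t','tcp_pos','tcp_rot','opening')})
cv2.imwrite('pics/top.png',a['color'][:,:,::-1]);cv2.imwrite('pics/scene.png',b['color'][:,:,::-1])
W=cloud(a)
print(np.round(W[::60,::80],3).tolist())
E
```

```text
{'t': 0.0, 'tcp_pos': array([0.2650593 , 0.62023661, 0.22562479]), 'tcp_rot': array([ 8.34085840e-04,  9.79673526e-01, -2.00596810e-01, -8.24429850e-05]), 'opening': 0.08799327588692625}
[[[0.909, 0.627, 0.234], [0.909, 0.462, 0.225], [0.909, 0.296, 0.217], [0.907, 0.129, 0.214], [0.918, -0.04, 0.192], [0.92, -0.211, 0.186], [0.917, -0.382, 0.188]], [[0.919, 0.788, -0.036], [0.893, 0.556, 0.001], [0.887, 0.351, 0.003], [0.786, 0.131, 0.186], [0.88, -0.051, 0.001], [0.813, -0.219, 0.123], [0.873, -0.451, 0.004]], [[0.711, 0.705, 0.067], [0.708, 0.516, 0.063], [0.728, 0.345, 0.002], [0.725, 0.148, -0.0], [0.722, -0.047, 0.002], [0.719, -0.243, 0.0], [0.715, -0.436, 0.005]], [[0.565, 0.689, 0.071], [0.565, 0.509, 0.058], [0.566, 0.328, 0.045], [0.575, 0.148, -0.002], [0.56, -0.04, 0.047], [0.557, -0.223, 0.047], [0.566, -0.425, 0.001]], [[0.436, 0.72, -0.001], [0.434, 0.525, 0.002], [0.422, 0.313, 0.083], [0.425, 0.143, 0.044], [0.428, -0.04, 0.001], [0.425, -0.227, -0.001], [0.423, -0.413, 0.002]], [[0.295, 0.707, 0.0], [0.295, 0.517, 0.001], [0.293, 0.314, 0.062], [0.292, 0.147, -0.004], [0.29, -0.037, -0.004], [0.287, -0.22, -0.001], [0.285, -0.402, 0.0]], [[0.067, 1.144, -0.758], [0.066, 0.834, -0.765], [0.067, 0.522, -0.753], [0.064, 0.22, -0.759], [0.108, -0.059, -0.388], [0.059, -0.382, -0.753], [0.055, -0.683, -0.751]]]
```

View pics/top.png

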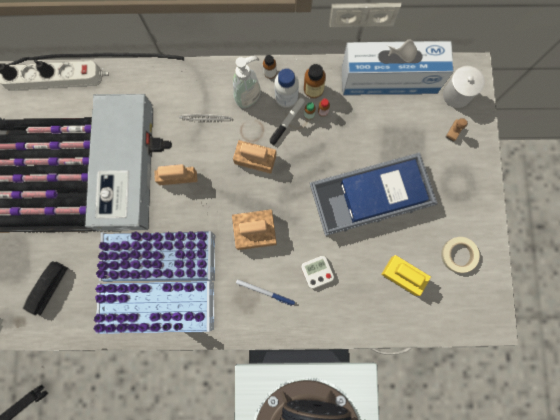

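View pics/scene.png

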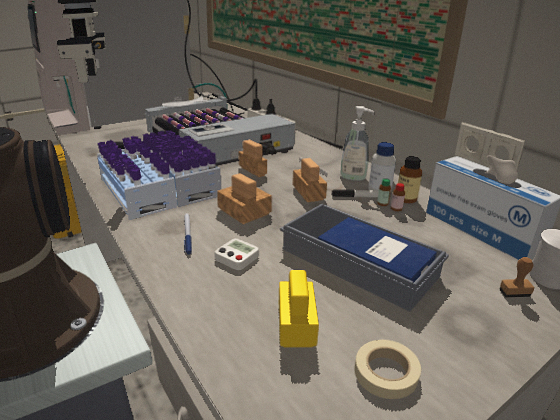

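The three cork blocks in the top view are at (256,155), (254,229) and (175,174). The yellow look-alike is at (407,275). The tray is at (373,195), with its gap at the left end around (332,210). Next I'll measure thicknesses.

```bash
python3 - <<'E'
from h import *
c=load('top');W=cloud(c);hsv=cv2.cvtColor(c['color'],cv2.COLOR_RGB2HSV)
for n,(u,v) in dict(P=(256,155),Q=(254,229),R=(175,174)).items():
    m=np.zeros(hsv.shape[:2],bool);m[v-32:v+32,u-32:u+32]=1
    m&=(hsv[...,0]>5)&(hsv[...,0]<22)&(hsv[...,1]>80)
    for lo,hi in((.03,.056),(.066,.095)):
        P=W[m&(W[...,2]>lo)&(W[...,2]<hi)]
        r=cv2.minAreaRect(P[:,:2].astype(np.float32)*1000)
        print(n,lo,len(P),np.round(r[0],1),np.round(r[1],1),round(r[2],1),np.median(P[:,2]))
# tray
for nm,lo,hi in(('rim',.04,.062),):
    m=np.zeros(hsv.shape[:2],bool);m[145:245,300:448]=1
    P=W[m&(W[...,2]>lo)&(W[...,2]<hi)]
    r=cv2.minAreaRect(P[:,:2].astype(np.float32)*1000);print(nm,r,cv2.boxPoints(r))
m=np.zeros(hsv.shape[:2],bool);m[145:245,300:448]=1
m&=(hsv[...,0]>105)&(hsv[...,0]<125)&(hsv[...,1]>150)
k=max(cv2.findContours(m.astype(np.uint8),0,2)[0],key=cv2.contourArea)
mm=cv2.drawContours(np.zeros(m.shape,np.uint8),[k],-1,1,-1)>0
P=W[mm&(W[...,2]>.04)]
r=cv2.minAreaRect(P[:,:2].astype(np.float32)*1000);print('box',len(P),r,cv2.boxPoints(r),np.median(P[:,2]))
cr=cv2.resize(c['color'][120:260,140:440,::-1],None,fx=2.6,fy=2.6,interpolation=2);cv2.imwrite('pics/crop.png',cr)
E
```

```text
P 0.03 533 [623.8 111.3] [93.  50.5] 74.8 0.045586543877495785
P 0.066 295 [623.5 110.8] [59.4 25.2] 71.9 0.0792884094703557
Q 0.03 1074 [450.7 112.2] [78.2 92. ] 7.2 0.04583335694491447
Q 0.066 310 [450.6 112. ] [24.8 59.8] 8.1 0.07924609088281612
R 0.03 270 [592.  316.7] [135.5  70.4] 59.0 0.04477903561734897
R 0.066 290 [595.4 320. ] [113.   49.3] 55.5 0.07934299898920039
rim ((529.5428466796875, -160.32630920410156), (128.19552612304688, 267.3849182128906), 14.885126113891602) [[ 433.25287   -47.58575 ]
 [ 501.9392   -305.99796 ]
 [ 625.8328   -273.06686 ]
 [ 557.1465    -14.654663]]Traceback (most recent call last):
  File "<stdin>", line 17, in <module>
ValueError: max() iterable argument is empty
```

```bash
python3 - <<'E'
from h import *
c=load('top');W=cloud(c);hsv=cv2.cvtColor(c['color'],cv2.COLOR_RGB2HSV)
m=np.zeros(hsv.shape[:2],bool);m[145:245,300:448]=1
print(hsv[205,368],hsv[212,332],hsv[225,375])
b=m&(hsv[...,0]>100)&(hsv[...,0]<130)&(hsv[...,1]>130)
P=W[b&(W[...,2]>.045)&(W[...,2]<.057)]
r=cv2.minAreaRect(P[:,:2].astype(np.float32)*1000);print('box',len(P),r,np.median(P[:,2]))
ang=np.deg2rad(104.9);ex=np.array([np.cos(ang),np.sin(ang)]);ey=np.array([-ex[1],ex[0]])
P=W[m&(W[...,2]>.047)&(W[...,2]<.058)];d=(P[:,:2]-[.5295,-.1603])*1000
a=d@ex;l=d@ey
for q in(a,l): print(np.percentile(q,[0,.3,1,2,50,98,99,99.7,100]).round(1))
near=np.hypot(W[...,0]-.6236,W[...,1]-.111)<.2
T=W[near&(W[...,2]>.1)];print('tall near P',len(T),T[:,0].min(),T[np.argmin(T[:,0])])
cv2.imwrite('pics/crop.png',cv2.resize(c['color'][120:260,140:440,::-1],None,fx=2.6,fy=2.6,interpolation=2))
E
```

```text
[110 126 119] [105  12  84] [ 24  26 100]
box 755 ((534.5960693359375, -185.88668823242188), (94.20123291015625, 171.7477569580078), 14.898314476013184) 0.0507810378427706
[-132.5 -130.1 -127.  -125.   -23.5  126.5  128.4  131.5  133.7]
[-62.5 -61.8 -59.4 -57.9   0.4  59.   60.7  63.1  64.1]
tall near P 843 0.7563691330466291 [0.75636913 0.13839986 0.10402079]
```

View pics/crop.png

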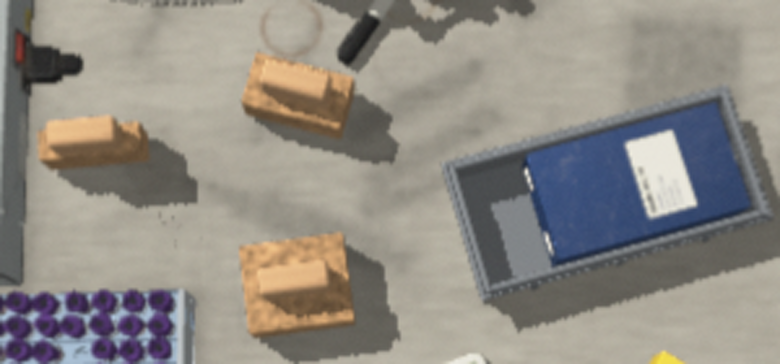

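>>> {"method": "arm_command", "body": {"steps": "0 0 0 0 0 0 0; 0 0 -1 0 0 0 0"}}

```text
t: 0.27
tcp_pos: [0.2647, 0.6195, 0.2343]
tcp_rot: [0.002, 0.98, -0.201, -0.0]
force: [-0.1, -0.5, -0.9]
opening: 0.0876
grasp_force: 0.0
```

Three candidates: (256,155) measures 93x50 mm, (254,229) measures 92x78 mm, and (175,174) is visibly thinner at about 28 mm. The crop confirms the middle-thickness block at crop (297,97), so (256,155) is block_a. The tray gap is at crop (500,225).

>>> {"method": "arm_command", "body": {"steps": "3.5 2.15 0 0 0 0 0;3.5 2.15 0 0 0 0 0;3.5 2.15 0 0 0 0 0;3.5 2.15 0 0 0 0 0;3.5 2.15 0 0 0 0 0"}}

```text
t: 0.68
tcp_pos: [0.3847, 0.4516, 0.2375]
tcp_rot: [-0.0, 0.98, -0.2, 0.0]
force: [0.6, -0.1, -0.1]
opening: 0.0875
grasp_force: 0.0
```

>>> {"method": "arm_command", "body": {"steps": "3.5 2.15 0 0 0 0 0;3.5 2.15 0 0 0 0 0;3.5 2.15 0 0 0 0 0;3.5 2.15 0 0 0 0 0;3.5 2.15 0 0 0 0 0"}}

```text
t: 1.1
tcp_pos: [0.5036, 0.2838, 0.2377]
tcp_rot: [-0.0, 0.98, -0.2, 0.0]
force: [1.6, 0.7, -0.4]
opening: 0.0873
grasp_force: 0.0
```

>>> {"method": "arm_command", "body": {"steps": "0 0 0 0 0 7 0;0 0 0 0 0 7 0;0 0 0 0 0 7 0;0 0 0 0 0 7 0;0 0 0 0 0 7 0"}}

```text
t: 1.52
tcp_pos: [0.5029, 0.2853, 0.2374]
tcp_rot: [-0.0, 0.872, -0.489, 0.0]
force: [-0.4, -0.3, -0.1]
opening: 0.0878
grasp_force: 0.0
```

>>> {"method": "arm_command", "body": {"steps": "0 0 0 0 0 7 0;0 0 0 0 0 7 0;0 0 0 0 0 7 0;0 0 0 0 0 7 0;0 0 0 0 0 7 0"}}

```text
t: 1.93
tcp_pos: [0.5028, 0.2855, 0.2374]
tcp_rot: [0.0, -0.685, 0.728, -0.0]
force: [0.9, 0.8, -0.1]
opening: 0.0878
grasp_force: 0.0
```

>>> {"method": "arm_command", "body": {"steps": "0 0 0 0 0 6.2 0;0 0 0 0 0 6.2 0;0 0 0 0 0 0 0"}}

```text
t: 2.18
tcp_pos: [0.5027, 0.2855, 0.2373]
tcp_rot: [0.0, -0.603, 0.798, 0.0]
force: [0.5, -0.2, 0.5]
opening: 0.0877
grasp_force: 0.0
```

>>> {"method": "arm_command", "body": {"steps": "2.7 -3.28 0 0 0 0 0;2.7 -3.28 0 0 0 0 0;2.7 -3.28 0 0 0 0 0;2.7 -3.28 0 0 0 0 0;2.7 -3.28 0 0 0 0 0"}}

```text
t: 2.6
tcp_pos: [0.6231, 0.1133, 0.2374]
tcp_rot: [0.0, -0.607, 0.795, -0.0]
force: [0.6, 1.3, 0.1]
opening: 0.0876
grasp_force: 0.0
```

>>> {"method": "arm_command", "body": {"steps": "0 0 0 0 0 0 0;0 0 0 0 0 0 0"}}

```text
t: 2.77
tcp_pos: [0.6231, 0.1125, 0.2364]
tcp_rot: [-0.0, -0.605, 0.796, -0.0]
force: [-0.3, 0.5, -0.2]
opening: 0.0877
grasp_force: 0.0
```

```bash
cat > w.py <<'E'
from h import *
c=grab('wrist');print({k:np.round(c['obs'][k],4) for k in('t','tcp_pos','tcp_rot','joint_pos')})
W=cloud(c);hsv=cv2.cvtColor(c['color'],cv2.COLOR_RGB2HSV)
cv2.imwrite('pics/w%d.png'%int(100*c['obs']['t']),c['color'][:,:,::-1])
m=(np.hypot(W[...,0]-.6236,W[...,1]-.111)<.075)&(hsv[...,0]>3)&(hsv[...,0]<22)&(hsv[...,1]>70)
for lo,hi in((.036,.056),(.07,.095)):
    P=W[m&(W[...,2]>lo)&(W[...,2]<hi)]
    r=cv2.minAreaRect(P[:,:2].astype(np.float32)*1000);print(len(P),np.round(r[0],1),np.round(r[1],1),round(r[2],1),np.median(P[:,2]))
E
python3 w.py; ls pics
```

```text
{'t': np.float64(2.7667), 'tcp_pos': array([0.6231, 0.1125, 0.2364]), 'tcp_rot': array([-3.000e-04, -6.049e-01,  7.963e-01, -0.000e+00]), 'joint_pos': array([ 4.865e-01,  2.850e-01, -7.140e-02,  1.000e-04, -1.215e+00,
       -7.581e-01])}
1908 [625.6 112.5] [92.3 49.6] 73.9 0.04625670999148296
1129 [625.4 112.5] [60.3 23.1] 73.7 0.08001378050704847
crop.png
scene.png
top.png
w276.png
```

The wrist view agrees with the top one: the block is at (0.6255, 0.1125) at 73.8°. Descending now.

>>> {"method": "arm_command", "body": {"steps": "-0.07 -0.23 3 0 0 0.6 0;0 0 4 0 0 0 0;0 0 4 0 0 0 0;0 0 4 0 0 0 0;0 0 3.4 0 0 0 0"}}

```text
t: 3.23
tcp_pos: [0.6233, 0.1161, 0.0509]
tcp_rot: [-0.0, -0.602, 0.798, 0.0]
force: [-0.0, -0.6, -0.1]
opening: 0.0876
grasp_force: 0.0
```

>>> {"method": "arm_command", "body": {"steps": "0 0 0 0 0 0 0;0 0 0 0 0 0 1;0 0 0 0 0 0 1;0 0 0 0 0 0 1;0 0 0 0 0 0 1", "grip_force": 25}}

```text
t: 3.65
tcp_pos: [0.626, 0.1158, 0.0554]
tcp_rot: [0.002, -0.601, 0.799, -0.0]
force: [1.0, -0.3, -0.1]
opening: 0.0665
grasp_force: 0.0
```

>>> {"method": "arm_command", "body": {"steps": "0 0 0 0 0 0 1;0 0 0 0 0 0 1;0 0 0 0 0 0 1;0 0 0 0 0 0 1;0 0 0 0 0 0 1"}}

```text
t: 4.07
tcp_pos: [0.6245, 0.1148, 0.0527]
tcp_rot: [0.0, -0.601, 0.799, -0.0]
force: [0.4, -0.4, -0.7]
opening: 0.0333
grasp_force: 0.0
```

>>> {"method": "arm_command", "body": {"steps": "0 0 0 0 0 0 1;0 0 0 0 0 0 1;0 0 0 0 0 0 1;0 0 0 0 0 0 1;0 0 0 0 0 0 1"}}

```text
t: 4.48
tcp_pos: [0.6244, 0.1148, 0.0524]
tcp_rot: [-0.0, -0.601, 0.799, 0.0]
force: [-0.4, 0.1, -0.6]
opening: 0.0241
grasp_force: 25.0
```

>>> {"method": "arm_command", "body": {"steps": "0 0 -1 0 0 0 1;0 0 -2 0 0 0 1;0 0 -3 0 0 0 1;0 0 -3 0 0 0 1;0 0 -3 0 0 0 1"}}

```text
t: 4.9
tcp_pos: [0.6242, 0.1147, 0.1745]
tcp_rot: [-0.0, -0.601, 0.799, -0.0]
force: [0.4, 0.5, -0.8]
opening: 0.0238
grasp_force: 25.0
```

>>> {"method": "arm_command", "body": {"steps": "0 0 -2 0 0 6 1;0 0 -2 0 0 6 1;0 0 0 0 0 6 1;0 0 0 0 0 6 1;0 0 0 0 0 6 1"}}

```text
t: 5.32
tcp_pos: [0.6245, 0.1149, 0.214]
tcp_rot: [0.001, -0.371, 0.929, 0.0]
force: [0.4, 0.5, -1.0]
opening: 0.024
grasp_force: 25.0
```

>>> {"method": "arm_command", "body": {"steps": "0 0 0 0 0 6 1;0 0 0 0 0 6 1;0 0 0 0 0 6 1;0 0 0 0 0 6 1;0 0 0 0 0 5 1"}}

```text
t: 5.73
tcp_pos: [0.6243, 0.1148, 0.2133]
tcp_rot: [0.0, -0.127, 0.992, 0.0]
force: [0.1, 0.4, -0.8]
opening: 0.024
grasp_force: 25.0
```

>>> {"method": "arm_command", "body": {"steps": "2 -1.86 0 0 0 0 1;2 -1.86 0 0 0 0 1;2 -1.86 0 0 0 0 1;2 -1.86 0 0 0 0 1;2 -1.86 0 0 0 0 1"}}

```text
t: 6.15
tcp_pos: [0.5508, -0.0016, 0.2133]
tcp_rot: [0.0, -0.129, 0.992, 0.0]
force: [0.5, -1.1, -0.5]
opening: 0.0241
grasp_force: 25.0
```

>>> {"method": "arm_command", "body": {"steps": "2 -1.86 0 0 0 0 1;2 -1.86 0 0 0 0 1;2 -1.86 0 0 0 0 1;0 0 0 0 0 0 1;0 0 0 0 0 0 1"}}

```text
t: 6.57
tcp_pos: [0.5074, -0.071, 0.2137]
tcp_rot: [0.001, -0.128, 0.992, 0.0]
force: [0.4, 1.2, -0.0]
opening: 0.0236
grasp_force: 25.0
```

```bash
python3 - <<'E'
from h import *
c=grab('wrist');print({k:np.round(c['obs'][k],4) for k in('t','tcp_pos','tcp_rot','joint_pos','opening')})
cv2.imwrite('pics/w1.png',c['color'][:,:,::-1])
t=grab('top');cv2.imwrite('pics/t1.png',t['color'][:,:,::-1])
W=cloud(c);print(np.round(W[40::85,40::80],3).tolist())
E
```

```text
{'t': np.float64(6.5667), 'tcp_pos': array([ 0.5074, -0.071 ,  0.2137]), 'tcp_rot': array([ 7.000e-04, -1.285e-01,  9.917e-01,  1.000e-04]), 'joint_pos': array([ 0.2447,  0.0985, -0.3615,  0.    , -1.1095, -1.5578]), 'opening': np.float64(0.0236)}
[[[0.415, -0.356, 0.018], [0.391, -0.285, -0.0], [0.373, -0.191, 0.029], [0.345, -0.113, 0.0], [0.327, -0.03, 0.017], [0.303, 0.056, 0.007], [0.279, 0.144, -0.0]], [[0.506, -0.367, 0.001], [0.482, -0.277, -0.002], [0.457, -0.183, 0.001], [0.432, -0.09, -0.0], [0.408, 0.003, -0.0], [0.384, 0.096, -0.001], [0.36, 0.187, 0.001]], [[0.614, -0.364, 0.0], [0.567, -0.24, 0.052], [0.544, -0.154, 0.051], [0.475, -0.078, 0.218], [0.508, 0.038, 0.001], [0.476, 0.111, 0.046], [0.456, 0.237, 0.001]], [[0.495, -0.144, 0.297], [0.485, -0.119, 0.304], [0.479, -0.099, 0.305], [0.478, -0.078, 0.297], [0.469, -0.058, 0.303], [0.463, -0.038, 0.303], [0.461, -0.011, 0.297]], [[0.495, -0.125, 0.322], [0.492, -0.109, 0.321], [0.487, -0.093, 0.322], [0.485, -0.076, 0.32], [0.478, -0.06, 0.322], [0.473, -0.045, 0.323], [0.469, -0.03, 0.323]]]
```

View pics/w1.png

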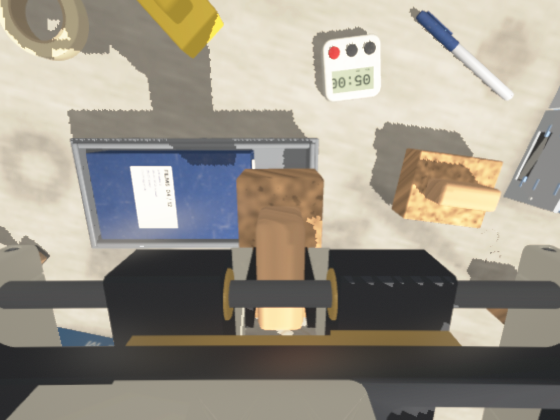

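The wrist view shows the held block at (280,215) over the gap. The +x end wall's rim is at about u=313, v=140–170, the box's end face is at u≈253, and the near side wall is at v≈143.

```bash
python3 - <<'E'
from h import *
c=load('wrist');W=cloud(c)
ang=np.deg2rad(104.9);ex=np.array([np.cos(ang),np.sin(ang)]);ey=np.array([-ex[1],ex[0]])
d=(W[...,:2]-[.5289,-.1598])*1000;A=d@ex;L=d@ey;Z=W[...,2]
for v in(150,155,160,165,170):
    u=np.arange(236,332)
    s=[(int(k),round(float(A[v,k]),1),round(float(L[v,k]),1),round(float(Z[v,k])*1000)) for k in u]
    # rim band of end wall, box end
    rim=[x for x in s if 44<x[3]<58 and x[0]>290]; box=[x for x in s if 44<x[3]<56 and x[0]<275]; fl=[x for x in s if 0<x[3]<15 and x[1]<122]
    print(v,'rim',rim[:1],rim[-1:],'boxend',box[-1:],'floor',fl[:1],fl[-1:])
for u in(120,160,200,280):
    s=[(v,round(float(A[v,u]),1),round(float(L[v,u]),1)) for v in range(125,160) if 46<Z[v,u]*1000<58]
    print(u,s[:1],s[-1:])
g=(A>-118)&(A<50)&(Z>.048)&(Z<.057)
B=(np.abs(L)<64)&(np.abs(A)<140)&(Z>.047)&(Z<.057)&(L>30)
P=W[B];r=cv2.fitLine(P[:,:2].astype(np.float32),cv2.DIST_HUBER,0,.01,.01).ravel();print(np.rad2deg(np.arctan2(r[1],r[0])))
# held block: top face
m=(Z>.185)&(Z<.225)&(np.abs(L)<60)&(A>40)&(A<140);m[250:]=0
print('blk',np.percentile(A[m],[1,5,95,99]),np.percentile(L[m],[99]),np.median(Z[m]))
E
```

```text
150 rim [(308, 122.7, 49.4, 45)] [(317, 132.3, 49.5, 46)] boxend [] floor [(236, 39.1, 46.8, 8)] [(304, 121.4, 46.4, 5)]
155 rim [(308, 122.8, 44.1, 45)] [(317, 132.4, 44.2, 46)] boxend [(249, 59.1, 44.9, 51)] floor [(253, 59.5, 40.9, 9)] [(304, 121.5, 40.5, 6)]
160 rim [(308, 122.8, 38.9, 47)] [(317, 132.5, 38.9, 47)] boxend [(250, 59.6, 39.2, 48)] floor [(254, 60.4, 34.7, 7)] [(304, 121.7, 34.4, 6)]
165 rim [(308, 122.9, 33.5, 47)] [(317, 132.9, 33.3, 46)] boxend [(250, 59.5, 33.9, 48)] floor [(254, 60.1, 28.5, 6)] [(304, 121.8, 28.3, 6)]
170 rim [(316, 131.8, 28.0, 47)] [(316, 131.8, 28.0, 47)] boxend [(242, 51.1, 29.0, 52)] floor [] []
120 [(139, -78.3, 61.2)] [(159, -78.9, 40.7)]
160 [(138, -35.4, 62.3)] [(159, -36.3, 40.7)]
200 [(139, 6.8, 61.3)] [(159, 6.7, 40.8)]
280 [(139, 92.3, 61.2)] [(148, 92.3, 52.3)]
-72.25158
blk [ 67.44189469  69.07357858 114.82918183 116.4154981 ] [47.03780634] 0.2076121482472485
```

The held block spans tray x 67–116.5 mm and the gap runs from 60 to 122.5 mm, so it's centred. Lowering now.

>>> {"method": "arm_command", "body": {"steps": "0 0 2.5 0 0 0 1;0 0 2.5 0 0 0 1;0 0 2.5 0 0 0 1;0 0 2 0 0 0 1;0 0 0 0 0 0 1"}}

```text
t: 7.08
tcp_pos: [0.5059, -0.0695, 0.1137]
tcp_rot: [-0.003, -0.129, 0.992, 0.0]
force: [-0.9, 0.2, -1.4]
opening: 0.0238
grasp_force: 25.0
```

>>> {"method": "arm_command", "body": {"steps": "0 0 0.5 0 0 0 1;0 0 0.5 0 0 0 1;0 0 0.5 0 0 0 1;0 0 0.5 0 0 0 1;0 0 0 0 0 0 1"}}

```text
t: 7.5
tcp_pos: [0.5078, -0.0699, 0.0972]
tcp_rot: [-0.0, -0.129, 0.992, 0.0]
force: [-0.2, -0.3, -1.3]
opening: 0.0238
grasp_force: 25.0
```

>>> {"method": "arm_command", "body": {"steps": "0 0 0.5 0 0 0 1;0 0 0.5 0 0 0 1;0 0 0.5 0 0 0 1;0 0 0.5 0 0 0 1;0 0 0 0 0 0 1"}}

```text
t: 7.92
tcp_pos: [0.5073, -0.0701, 0.0764]
tcp_rot: [-0.001, -0.129, 0.992, 0.0]
force: [-0.3, 0.7, -0.8]
opening: 0.0238
grasp_force: 25.0
```

>>> {"method": "arm_command", "body": {"steps": "0 0 0.4 0 0 0 1;0 0 0.4 0 0 0 1;0 0 0.3 0 0 0 1;0 0 0.3 0 0 0 1;0 0 0 0 0 0 1"}}

```text
t: 8.33
tcp_pos: [0.5076, -0.0701, 0.0629]
tcp_rot: [-0.001, -0.129, 0.992, -0.0]
force: [-0.2, -0.6, -1.7]
opening: 0.0241
grasp_force: 25.0
```

>>> {"method": "arm_command", "body": {"steps": "0 0 0.15 0 0 0 1;0 0 0.15 0 0 0 1;0 0 0.1 0 0 0 1;0 0 0 0 0 0 1;0 0 0 0 0 0 1"}}

```text
t: 8.75
tcp_pos: [0.5081, -0.07, 0.0596]
tcp_rot: [0.0, -0.129, 0.992, -0.0]
force: [0.0, -0.3, -1.3]
opening: 0.024
grasp_force: 25.0
```

>>> {"method": "arm_command", "body": {"steps": "0 0 0.1 0 0 0 1;0 0 0.1 0 0 0 1;0 0 0 0 0 0 1;0 0 0 0 0 0 1"}}

```text
t: 9.08
tcp_pos: [0.5083, -0.0701, 0.0582]
tcp_rot: [0.0, -0.13, 0.992, -0.0]
force: [-0.7, 0.9, 5.1]
opening: 0.0233
grasp_force: 25.0
```

Touchdown came at the predicted height with a 5 N push. Releasing.

>>> {"method": "arm_command", "body": {"steps": "0 0 0 0 0 0 0.6;0 0 0 0 0 0 0.4;0 0 0 0 0 0 0.2;0 0 0 0 0 0 0.2;0 0 0 0 0 0 0.2"}}

```text
t: 9.5
tcp_pos: [0.508, -0.07, 0.0575]
tcp_rot: [-0.0, -0.129, 0.992, 0.0]
force: [-0.1, -0.3, -0.2]
opening: 0.0516
grasp_force: 0.0
```

>>> {"method": "arm_command", "body": {"steps": "0 0 0 0 0 0 0.2;0 0 0 0 0 0 0.2;0 0 0 0 0 0 0.2;0 0 0 0 0 0 0.2;0 0 0 0 0 0 0.2"}}

```text
t: 9.92
tcp_pos: [0.508, -0.07, 0.0576]
tcp_rot: [0.0, -0.129, 0.992, -0.0]
force: [-0.5, -0.2, -0.3]
opening: 0.0701
grasp_force: 0.0
```

>>> {"method": "arm_command", "body": {"steps": "0 0 -1 0 0 0 0.2;0 0 -2 0 0 0 0.2;0 0 -3 0 0 0 0.2;0 0 -4 0 0 0 0.2;0 0 -4 0 0 0 0.2"}}

```text
t: 10.33
tcp_pos: [0.5072, -0.0703, 0.1995]
tcp_rot: [-0.001, -0.129, 0.992, -0.0]
force: [1.5, -0.0, 0.1]
opening: 0.07
grasp_force: 0.0
```

>>> {"method": "arm_command", "body": {"steps": "0 0 -3 0 0 0 0.2;0 0 0 0 0 0 0.2;0 0 0 0 0 0 0.2"}}

```text
t: 10.58
tcp_pos: [0.509, -0.0698, 0.2306]
tcp_rot: [0.003, -0.129, 0.992, 0.0]
force: [-0.4, -0.3, -1.2]
opening: 0.0702
grasp_force: 0.0
```

```bash
python3 - <<'E'
from h import *
c=grab('wrist')
cv2.imwrite('pics/w2.png',c['color'][:,:,::-1])
ang=np.deg2rad(104.9);ex=np.array([np.cos(ang),np.sin(ang)]);ey=np.array([-ex[1],ex[0]])
for c in(c,grab('top')):
    W=cloud(c);d=(W[...,:2]-[.5289,-.1598])*1000;A=d@ex;L=d@ey;Z=W[...,2]
    hsv=cv2.cvtColor(c['color'],cv2.COLOR_RGB2HSV);k=(hsv[...,0]>3)&(hsv[...,0]<22)&(hsv[...,1]>70)&(np.abs(L)<55)&(A>55)&(A<130)
    for lo,hi in((.044,.062),(.078,.095)):
        m=k&(Z>lo)&(Z<hi)
        if m.sum()>20: print(m.sum(),np.percentile(A[m],[1,99]).round(1),np.percentile(L[m],[1,99]).round(1),np.median(Z[m]))
    m=(np.abs(L)<40)&(np.abs(A+30)<70)&(Z>.03)&(Z<.07)
    if m.sum()>50:print('box plane',np.linalg.lstsq(np.c_[A[m],L[m],np.ones(m.sum())],Z[m]*1000,rcond=None)[0].round(4))
E
```

```text
2010 [ 67.9 116.8] [-44.8  45.1] 0.05237939278451742
1208 [ 80.4 103.6] [-28.4  29.4] 0.0861135584496522
box plane [-2.10000e-03 -1.20000e-03  5.16308e+01]
365 [ 67.7 116.5] [-44.2  46.6] 0.051864849707127
162 [ 80.2 103.5] [-21.2  30.7] 0.08562761645576536
box plane [-5.00000e-04 -1.30000e-03  5.11144e+01]
```

View pics/w2.png

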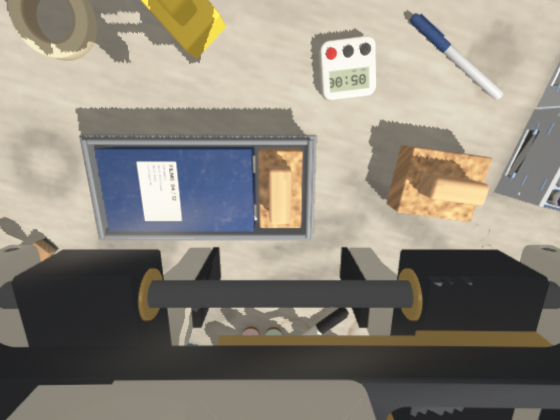

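The block at (280,190) stands upright at tray x ≈ 92, y ≈ 0 with its top at 52 mm, so it is fully seated. The box is flat and the gripper is clear.

```bash
python3 -c "
from workcell import env
print(env.job_done())"
```

```text
the job is handed in; nothing more can be done
None
```

The 50 mm cork block is fully down and upright in the tray gap (about x 92 mm, y 0), the slide box lies flat, the gripper is clear, and the job is handed in at about 11 s; no verdict came back.

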